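Square up a sagging microscope limb

ROBOT

A 7-joint arm with a two-finger parallel gripper is mounted at the origin on the work surface. World frame = base frame: x ahead of the robot, y to its left, z up, the work surface at z = 0. Lengths are in m, angles in rad, forces in N, time in s.
With the tool pointing down it reaches from about 0.425 to 0.925 m from the base axis. Payload 6.8 kg.
Tool frame: the origin (TCP) lies at the very end of the fingers, on their centre line; the grasp point (between the pads) lies 19 mm behind it (r.tcp_to_grasp is the distance from the TCP to the grasp point, in m); z points along the fingers, y is the line along which they close (so a half turn about z gives the same grasp; the last joint's range is limited). The gripper opens to 85 mm and grips with 20 to 120 N. Pads are 22 mm wide; open, the fingers measure 114 mm over their backs; the gripper's body (76 mm by 85 mm) begins 54 mm behind the grasp point. The pads swing forward as they close: fully open they stand 13 mm farther back than shut.
Start: joints at [1.179, 0.477, 0.022, 1.555, -0.011, 1.109, -0.083], TCP at [0.189, -0.648, 0.231] pointing down, gripper open.
Joint ranges: [-2.96, 2.96], [-0.34, 2.1], [-1.41, 1.46], [0.24, 2.44], [-1.37, 4.51], [0.17, 1.92], [-2.96, 2.96]. Speed limits (rad/s): [2.39, 2.39, 3.14, 3.14, 3.14, 3.14, 3.14].

INTERFACE

Orientations are given as a rotation vector (axis times angle).
In Python, from bench import r gives the robot as it stands.
- The arm moves only by the tool step_arm, never from a script. Its argument "moves" is a list of rows, each a list of 7 numbers: the shift along the tool's x, y, z in mm, then the turn, a rotation vector about the tool's x, y, z in rad, then the finger opening in mm, from 0 to 85.4. A call has 1 to 8 rows; each row is the pose to reach, as a shift and turn from the pose commanded when the call began, along the tool's axes at that moment; what a row does not reach only later rows make up. A row lasts 1/10 s, in which the tool goes at most 50 mm and 8.59 degrees, less where a joint would pass 70% of its speed; a pose out of reach is approached as far as the arm can. A call with a gripper value outside its range is refused whole. The fingers move at their own pace and stop on an object; "grip_force" is the grip in N (left out, the last holds). Time passes only in rows, so rows that repeat a pose let the fingers close. It gives the time, the measured TCP pose, the force, the opening and the grip force at its end, in the units of the state.
- r.get_obs(): the state, without advancing time (a new reading comes with each control period).
- r.grab_frame(name): name is "side" or "top" or "wrist"; returns a dict with "image" (384x512x3 uint8, red, green, blue), "depth" (384x512 float32, m along the optical axis (not along the pixel's ray), 0 where there is no reading), "mtx" (3x3 intrinsics, pixels), "k1" (the pictures are not rectified: a ray, as slopes to the right and down, at radius r is drawn at 1 + k1 r^2 times it, then the intrinsics apply), "rvec" (rotation vector, rad) and "tvec" (3), from world to camera coordinates, as OpenCV has them. Camera axes: x right, y down, z forward; pixel columns grow to the right and rows downward; lengths in m; the calibration is good to about 2 mm. A picture is of the moment at which its call begins.
- r.hand_in(): hands the job in; it is judged then, once.
The state is a dict: "clock": time; "joints": joint angles; "qvel": joint speeds; "tau": joint torques, N m; "tcp_pos": TCP position; "orientation": TCP orientation; "contact_force": force on the tool from outside, world axes, zero at the start; "moment": the same for the moment, N m; "grip_width": finger opening in m; "gripper_force": force on a finger pad.
Only numpy, scipy, OpenCV 4.12 (cv2) and the standard library are available. Lean on these libraries where they do the work, as an engineer would, in place of code of your own. Each camera call takes 0.05 s, during which the arm holds its last target. There are 200 camera calls.

TASK

The limb of this microscope stand has sagged forward over its foot. Take the objective lens off the foot and stand it upright in the parts tray; then set the square on the foot, stock down and blade towards the limb, and push it straight into the corner, about the middle of the limb's width, until it sits flat on the foot and its blade is flush with the limb, so that the limb is brought upright. Finish while holding it there: still gripping the square and pressing it into the corner, touching the limb with nothing but the square, and leave the other things on the bench alone.

Things in the scene. Friction and masses are not known exactly. Their poses are not given: they have to be found in the camera images.
- stand: Microscope stand under repair, fixed. Origin: underside, on the bench. x points level along the foot, from its open end towards the limb; y across; z up. The grey foot plate reaches from x = -120 to +100 mm, 120 mm wide, flat top 18 mm above the bench. The limb's near face stands at x = +60 mm when upright.
- foot: The stand's fixed foot plate, 220 x 120 mm, top 18 mm above the bench; same origin and axes as the stand.
- limb: The stand's upright grey bar, 30 mm deep, 50 mm wide, 130 mm tall, with a round black focus knob on each side (out to 43 mm from the middle, centre 95 mm up). Origin: middle of the lower edge of its flat near face, which is the pivot line; z up along the face, -x out of the face over the foot.
- limb_pivot (a joint): Lean of the limb about the lower edge of its near face (rad): 0 upright, positive forward over the foot. A spring makes it sag to about 0.08; bringing it upright takes about 2 N at the top of the square's blade; it sags again when let go. It can be pushed past upright to -0.06.
- corner (a point): The stand's corner: middle of the line where the foot's top meets the limb's near face, 18 mm above the bench; fixed, with the stand's axes.
- square_grip (a point): Good place to pinch the square's stock across its thickness, clear of blade and limb: 95 mm from the outer corner, mid-thickness, 27 mm above the underside; axes as the square.
- square: L-shaped square, about 0.45 kg, standing on its stock: aluminium bar 150 long, 28 thick, 36 mm high. Steel blade rises at one end: 25 wide (x), 10 thick, top 120 mm above the underside, outer edge flush with the stock's end. Origin: outer corner, at the underside, mid-thickness. x along the stock, outwards past the blade (stock from x = -150 to 0 mm), y across, z up.
- lens: Objective lens standing on the foot: steel barrel 28 mm in diameter, narrowed at the foot, with a brass collar of 21 mm on top, 50 mm tall in all, 90 g. Origin: centre of its underside, z up.
- tray: White open parts tray, fixed: 170 x 130 mm (x, y), 22 mm high, walls 4 mm, floor about 4 mm. Origin: centre of its underside. A small eyepiece already stands in its -x half; the +x half is free.
- eyepiece: Short eyepiece, 31 mm in diameter, 28 mm tall, standing in the tray's -x half: leave it. Origin: centre of its underside.
- driver: Screwdriver lying on the bench at the right, 160 mm long: leave it.
- parallel: Plain straight steel bar 150 x 25 x 30 mm lying at the back right: leave it. Origin: centre of its underside.
- dropper: Small amber bottle, 44 mm in diameter, 85 mm tall, at the back: leave it. Origin: centre of its underside.
- beaker: Glass beaker, 68 mm in diameter, 85 mm tall, at the back left: leave it. Origin: centre of its underside.
- slidebox: Blue slide box 90 x 170 x 35 mm at the back: leave it. Origin: centre of its underside.
Things that resemble listed ones, but are neither listed nor needed, are in the scene too. Leave any red look-alike of the tray alone.

How it is judged:
By the outcome, as a careful person would: the job done as asked, in the order asked, and still so for the second after the job is handed in, while the arm keeps its last pose, push and grip.
It also fails if it takes over 58 s, if anything falls off the work surface, if the arm or the gripper's body presses on something with over 40 N, if the wrist force passes 120 N, or if a joint passes its speed limit or range.

## Working session

There is one attempt and no reset: what is moved stays moved. The work goes in short steps, Python scripts to look and compute and a tool call to move; the robot and the scene stay as the last step left them, time stands still between calls to the robot, and variables do not carry over. Pictures are saved under pics/ and viewed, at most 10 in all, crops included, and the job is handed in when it is done.

Besides the shell and the picture viewer there is one more tool, called after "Emit:" as name([rows], argument=value, ...), one row to a line, values as JSON. step_arm: Moves the arm, as the interface text tells. Its arguments: {"type":"object","properties":{"moves":{"type":"array","items":{"type":"array","items":{"type":"number"}}},"grip_force":{"type":"number"}},"required":["moves"]}

```bash
mkdir -p pics
cat > h.py <<'E'
import numpy as np, cv2
from bench import r
def grab(n):
    f=r.grab_frame(n); f['R']=cv2.Rodrigues(np.array(f['rvec'],float))[0]; f['t']=np.array(f['tvec'],float).ravel(); return f
def save(f,fn,crop=None,s=1):
    im=f['image'][:,:,::-1]
    if crop: x0,y0,x1,y1=crop; im=im[y0:y1,x0:x1]
    cv2.imwrite(fn,cv2.resize(im,None,fx=s,fy=s,interpolation=cv2.INTER_CUBIC))
def rays(f,uv):
    uv=np.atleast_2d(np.array(uv,float)); M=np.array(f['mtx'])
    d=np.array([f['k1'],0,0,0,0],float)
    s=cv2.undistortPoints(uv.reshape(-1,1,2),M,d).reshape(-1,2)
    return s
def plane(f,uv,z):
    s=rays(f,uv); d=np.c_[s,np.ones(len(s))]@f['R']; c=-f['R'].T@f['t']
    return c+d*((z-c[2])/d[:,2])[:,None]
def dep(f,uv):
    s=rays(f,uv); uv=np.atleast_2d(uv).astype(int); z=f['depth'][uv[:,1],uv[:,0]]
    return (np.c_[s,np.ones(len(s))]*z[:,None]-f['t'])@f['R']
E
python3 - <<'E'
from h import *
a=grab('top');b=grab('side')
save(a,'pics/top.png',s=1.5);save(b,'pics/side.png',s=1.5)
for f in(a,b):print(-f['R'].T@f['t'],f['R'].round(2).tolist(),f['k1'])
o=r.get_obs();print(o)
E
```

```text
[ 0.3341404  -0.05370977  1.19340097] [[0.0, -1.0, -0.02], [-0.99, -0.0, -0.17], [0.17, 0.02, -0.99]] 0.03376138760183979
[0.49200329 1.05119038 0.81849815] [[-1.0, -0.02, -0.01], [0.0, 0.57, -0.82], [0.02, -0.82, -0.57]] -0.09209336044744908
{'clock': 0.1, 'joints': array([ 1.17889471,  0.47774181,  0.02233004,  1.55633266, -0.0115117 ,
        1.10933545, -0.08309946]), 'qvel': array([ 0.00057017, -0.00213613,  0.00077629, -0.00434319,  0.00028426,
        0.0001726 , -0.00110552]), 'tau': array([ 4.21647972e-03, -5.97765863e+01,  1.61349937e+00, -2.81954402e+01,
        1.27690803e-02,  5.06786848e-03, -3.87733024e-06]), 'tcp_pos': array([ 0.18885415, -0.64748197,  0.23041478]), 'orientation': array([-3.10837314e+00, -4.44107656e-01,  5.41538117e-04]), 'contact_force': array([ 0.21168427, -0.52257739, -0.62708284]), 'moment': array([-0.02177732, -0.00828956,  0.03522629]), 'gripper_force': 0.0, 'grip_width': 0.08549565876860714}
```

View pics/top.png

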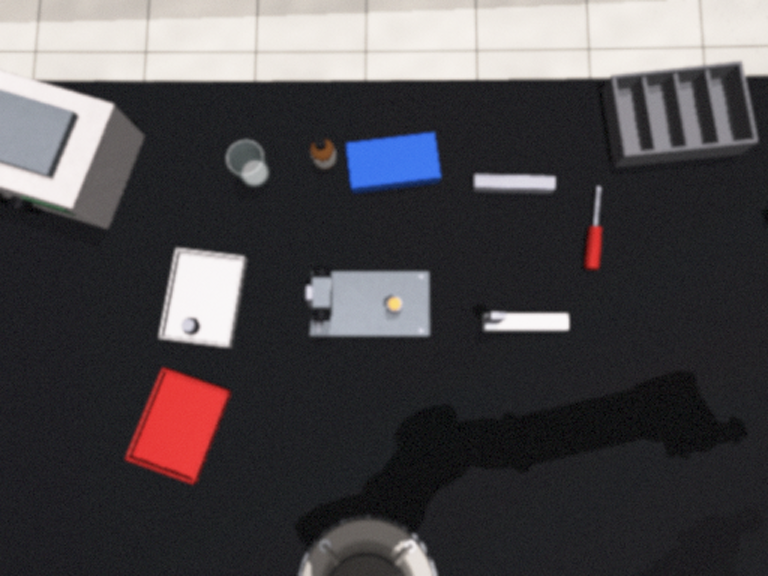

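View pics/side.png

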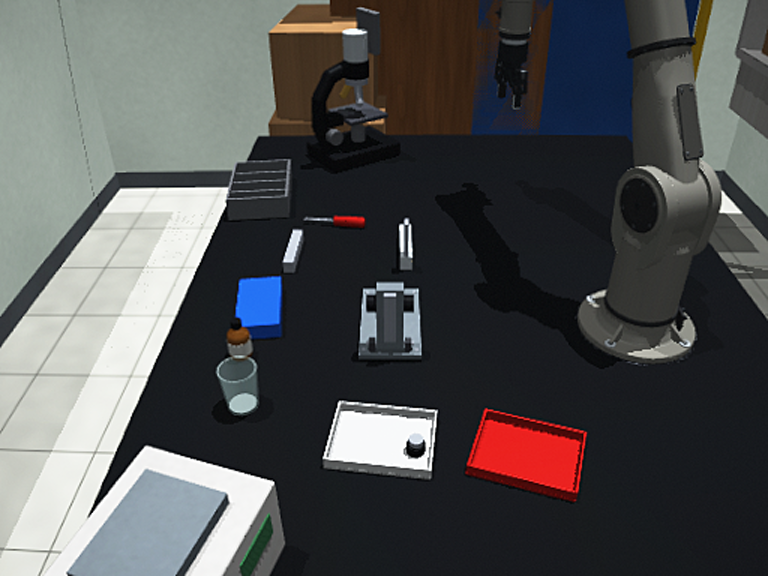

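Top picture (1.5x pixels): stand foot about (370,303) with its limb at the left (315,293), the gold-topped lens on the foot (395,304), the white tray (203,298) with the eyepiece at its lower end (190,326). The square is the white bar (525,321) with a dark blade at its left end. The plain bar at (515,183) is the parallel, and the red tray (180,425) is the look-alike.

```bash
cat > m.py <<'E'
from h import *
f=grab('top'); im=f['image']; hsv=cv2.cvtColor(im,cv2.COLOR_RGB2HSV); H,S,V=cv2.split(hsv)
def rect(mask,box,z,n):
    m=np.zeros_like(V); x0,y0,x1,y1=[int(v/1.5) for v in box]; m[y0:y1,x0:x1]=(mask[y0:y1,x0:x1]).astype(np.uint8)
    c=max(cv2.findContours(m,0,cv2.CHAIN_APPROX_NONE)[0],key=cv2.contourArea)
    P=plane(f,c.reshape(-1,2).astype(float),z)[:,:2].astype(np.float32)
    rr=cv2.minAreaRect(P); print(n,np.round(rr[0],4),np.round(rr[1],4),round(rr[2],2),len(P), cv2.boxPoints(rr).round(4).tolist()); return m
rect(V>60,(290,255,445,350),.018,'foot')
rect((S>90)&(H>8)&(H<35)&(V>90),(375,285,415,325),.05,'lens')
rect((S<60)&(V>140),(475,300,585,340),.036,'square')
rect((S<60)&(V>60),(475,300,585,340),.036,'square+')
rect((S<60)&(V>110),(150,240,255,355),.022,'tray')
save(f,'pics/crop_top.png',(190,160,400,240),3.8)
E
python3 m.py
python3 - <<'E'
from h import *
f=grab('top')
for n,uv in dict(lens=(263,202),foot=(275,190),sq=(370,214),blade=(331,211),limb=(213,195),tray=(135,190)).items():
    print(n,dep(f,[uv]).round(4))
E
```

```text
foot [0.5013 0.0041] [0.124 0.235] 0.13 267 [[0.4390000104904175, 0.12150000035762787], [0.43959999084472656, -0.11349999904632568], [0.5636000037193298, -0.11320000141859055], [0.5630999803543091, 0.121799997985363]]
lens [ 0.4963 -0.0443] [0.0164 0.0163] 0.07 18 [[0.4880000054836273, -0.03610000014305115], [0.48809999227523804, -0.052400000393390656], [0.5044999718666077, -0.052400000393390656], [0.5044999718666077, -0.03610000014305115]]
square [ 0.4672 -0.2855] [0.0301 0.1514] 0.17 138 [[0.45190000534057617, -0.20980000495910645], [0.45239999890327454, -0.3612000048160553], [0.48240000009536743, -0.3610999882221222], [0.4819999933242798, -0.20970000326633453]]
square+ [ 0.4658 -0.2842] [0.0383 0.1595] 0.18 137 [[0.446399986743927, -0.2045000046491623], [0.44690001010894775, -0.36399999260902405], [0.4851999878883362, -0.36390000581741333], [0.4846999943256378, -0.20440000295639038]]
tray [0.5126 0.3126] [0.1366 0.1759] 82.69 211 [[0.41670000553131104, 0.25600001215934753], [0.5910999774932861, 0.23360000550746918], [0.6085000038146973, 0.36910000443458557], [0.4341000020503998, 0.39149999618530273]]
lens [[ 0.4935 -0.0471  0.0696]]
foot [[ 0.5344 -0.0802  0.02  ]]
sq [[ 0.4659 -0.3368  0.0361]]
blade [[ 0.4638 -0.2193  0.1185]]
limb [[0.4993 0.0766 0.1514]]
tray [[0.5366 0.317  0.0053]]
```

View pics/crop_top.png

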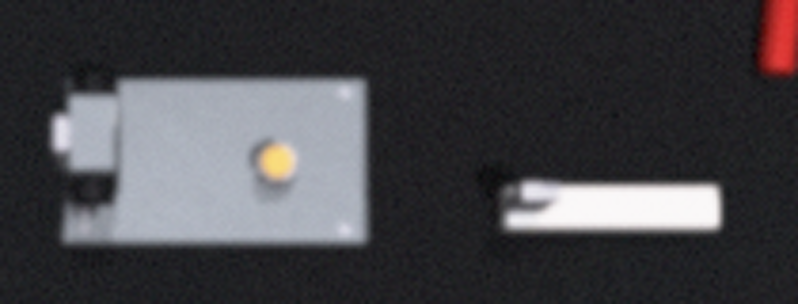

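Candidates: the lens is the gold disc at top pixel (263,202), the only round piece standing on the foot. The square is the bar at (350,214), which carries the raised blade; the bar at (343,122) has none. The tray is the white one at (135,199). The enlarged crop confirms the lens and the square (blade at its left end, towards the limb). I'm moving above the lens now.

```bash
cat >> h.py <<'E'
def go(x,y,z,yaw=None):
    """tool-frame shift (mm) & turn to reach world TCP xyz; yaw=angle of tool x in world (deg), tool down"""
    o=r.get_obs(); R=cv2.Rodrigues(o['orientation'])[0]
    print('tcp',o['tcp_pos'].round(4),'F',o['contact_force'].round(1),'w',round(o['grip_width']*1e3,1),'t',o['clock'],'yaw',np.degrees(np.arctan2(R[1,0],R[0,0])).round(2),'tilt',(R[:2,2]).round(4))
    print('shift',(R.T@(np.array([x,y,z])-o['tcp_pos'])*1e3).round(1))
    if yaw is not None:
        a=np.radians(yaw);T=np.array([[np.cos(a),np.sin(a),0],[np.sin(a),-np.cos(a),0],[0,0,-1]])
        print('turn',cv2.Rodrigues(R.T@T)[0].ravel().round(4))
E
python3 -c "
from h import *
go(.4938,-.045,.15,17)"
```

```text
tcp [ 0.1889 -0.6477  0.2307] F [ 0.5 -0.   0.4] w 85.3 t 0.2 yaw 16.26 tilt [-0.0004  0.001 ]
shift [ 461.5 -493.1   81.2]
turn [-0.0011  0.0001 -0.013 ]
```

Emit:
step_arm([
  [230, -246, 40, 0, 0, 0, 85],
  [230, -246, 40, 0, 0, 0, 85],
  [230, -246, 40, 0, 0, 0, 85],
  [230, -246, 40, 0, 0, 0, 85],
  [230, -246, 40, 0, 0, 0, 85],
  [230, -246, 40, 0, 0, 0, 85],
  [230, -246, 40, 0, 0, 0, 85],
  [230, -246, 40, 0, 0, 0, 85],
])

```text
clock: 1.0
tcp_pos: [0.3435, -0.3419, 0.1908]
orientation: [-3.105, -0.458, -0.001]
contact_force: [-0.1, -1.3, -0.5]
grip_width: 0.0853
gripper_force: 0.0
```

Emit:
step_arm([
  [230, -246, 40, 0, 0, 0, 85],
  [230, -246, 40, 0, 0, 0, 85],
  [230, -246, 40, 0, 0, 0, 85],
  [230, -246, 40, 0, 0, 0, 85],
  [230, -246, 40, 0, 0, 0, 85],
  [230, -246, 40, 0, 0, 0, 85],
  [230, -246, 40, 0, 0, 0, 85],
  [230, -246, 40, 0, 0, 0, 85],
])

```text
clock: 1.8
tcp_pos: [0.4952, -0.0413, 0.1512]
orientation: [-3.106, -0.456, -0.003]
contact_force: [-0.4, 0.2, -0.7]
grip_width: 0.0851
gripper_force: 0.0
```

Run:
```python
from h import *
f=grab('wrist');save(f,'pics/w1.png')
im=f['image'];H,S,V=cv2.split(cv2.cvtColor(im,cv2.COLOR_RGB2HSV))
m=((S>90)&(H>8)&(H<35)&(V>90)).astype(np.uint8)
for c in cv2.findContours(m,0,2)[0]:
    if cv2.contourArea(c)>80:
        p,rad=cv2.minEnclosingCircle(c);print(p,rad,plane(f,[p],.068))
go(.4938,-.045,.15,17)
```

```text
(264.73016357421875, 204.53968811035156) 14.715897560119629 [[ 0.49351433 -0.04558112  0.068     ]]
tcp [ 0.4938 -0.0446  0.1511] F [-0.1 -1.1 -0.3] w 84.9 t 1.85 yaw 16.54 tilt [0.0001 0.001 ]
shift [-0.2  0.4  1.1]
turn [-0.0009 -0.0004 -0.0081]
```

View pics/w1.png

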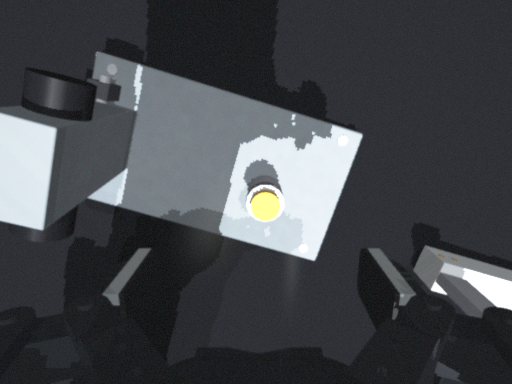

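The wrist view shows the lens as the gold disc at (265,204) on the foot, with the limb at the left, clear of the fingers. Its position agrees with the top view to about 1 mm. Next I descend and grip.

Emit:
step_arm([
  [0, 1, 40, 0, 0, 0, 60],
  [0, 1, 80, 0, 0, 0, 60],
  [0, 1, 110, 0, 0, 0, 60],
  [0, 1, 123, 0, 0, 0, 60],
  [0, 1, 123, 0, 0, 0, 60],
  [0, 1, 123, 0, 0, 0, 10],
  [0, 1, 123, 0, 0, 0, 10],
  [0, 1, 123, 0, 0, 0, 10],
], grip_force=40)

```text
clock: 2.65
tcp_pos: [0.4944, -0.0482, 0.03]
orientation: [3.109, 0.444, 0.005]
contact_force: [0.2, -1.0, 4.2]
grip_width: 0.0271
gripper_force: 39.0
```

Emit:
step_arm([
  [0, 0, 0, 0, 0, 0, 10],
  [0, 0, 0, 0, 0, 0, 10],
  [0, 0, 0, 0, 0, 0, 10],
  [0, 0, 0, 0, 0, 0, 10],
])

```text
clock: 3.05
tcp_pos: [0.4945, -0.0481, 0.03]
orientation: [3.109, 0.444, 0.005]
contact_force: [-1.6, -0.0, 7.6]
grip_width: 0.0269
gripper_force: 39.2
```

Run:
```python
from h import *
print(r.get_obs()['gripper_force'])
go(.555,.307,.20)
```

```text
39.207521975040436
tcp [ 0.4945 -0.0481  0.03  ] F [-1.6 -0.   7.6] w 26.9 t 3.05 yaw 16.25 tilt [ 0.0031 -0.0006]
shift [ 158.  -323.8 -170. ]
```

Emit:
step_arm([
  [0, 0, -30, 0, 0, 0, 10],
  [0, 0, -80, 0, 0, 0, 10],
  [0, 0, -130, 0, 0, 0, 10],
  [0, 0, -175, 0, 0, 0, 10],
  [19, -38, -175, 0, 0, 0, 10],
  [37, -77, -175, 0, 0, 0, 10],
  [56, -115, -175, 0, 0, 0, 10],
  [74, -153, -175, 0, 0, 0, 10],
])

```text
clock: 3.85
tcp_pos: [0.5216, 0.1212, 0.2045]
orientation: [3.11, 0.443, 0.003]
contact_force: [0.6, 0.1, -1.2]
grip_width: 0.0268
gripper_force: 39.7
```

Emit:
step_arm([
  [19, -38, 0, 0, 0, 0, 10],
  [37, -77, 0, 0, 0, 0, 10],
  [56, -115, 0, 0, 0, 0, 10],
  [70, -146, 0, 0, 0, 0, 10],
  [80, -165, 0, 0, 0, 0, 10],
  [84, -171, 0, 0, 0, 0, 10],
  [84, -171, 0, 0, 0, 0, 10],
  [84, -171, 0, 0, 0, 0, 10],
])

```text
clock: 4.65
tcp_pos: [0.5544, 0.3055, 0.2034]
orientation: [3.109, 0.442, -0.0]
contact_force: [0.0, -0.3, -0.8]
grip_width: 0.0273
gripper_force: 39.7
```

Run:
```python
from h import *
f=grab('wrist');save(f,'pics/w2.png')
go(.555,.307,.017)
```

```text
tcp [0.5545 0.3052 0.2034] F [ 0.  -0.5 -1.6] w 27.1 t 4.7 yaw 16.13 tilt [ 0.0002 -0.0014]
shift [  1.1  -1.8 186.4]
```

View pics/w2.png

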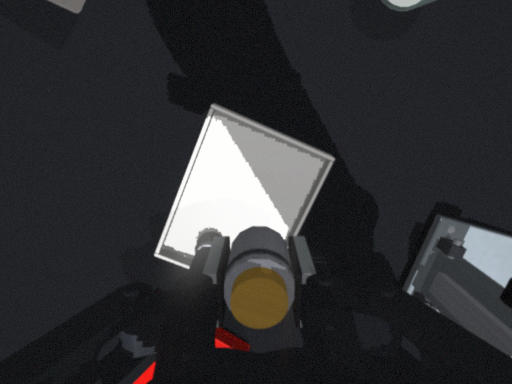

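The wrist view shows the lens held between the pads at (258,270). The tray's free half lies ahead, and the eyepiece at (210,240) is clear. I'll lower it slowly.

Emit:
step_arm([
  [1, -2, 45, 0, 0, 0, 10],
  [1, -2, 90, 0, 0, 0, 10],
  [1, -2, 130, 0, 0, 0, 10],
  [1, -2, 160, 0, 0, 0, 10],
  [1, -2, 175, 0, 0, 0, 10],
  [1, -2, 181, 0, 0, 0, 10],
  [1, -2, 184, 0, 0, 0, 10],
  [1, -2, 184, 0, 0, 0, 10],
])

```text
clock: 5.5
tcp_pos: [0.5554, 0.3099, 0.0206]
orientation: [-3.109, -0.444, -0.003]
contact_force: [1.5, -0.5, -1.0]
grip_width: 0.0271
gripper_force: 39.7
```

Emit:
step_arm([
  [0, 0, 1, 0, 0, 0, 10],
  [0, 0, 2, 0, 0, 0, 10],
  [0, 0, 2, 0, 0, 0, 10],
])

```text
clock: 5.8
tcp_pos: [0.5548, 0.3098, 0.0179]
orientation: [-3.11, -0.444, -0.001]
contact_force: [0.8, 0.4, -1.6]
grip_width: 0.0271
gripper_force: 39.7
```

Emit:
step_arm([
  [0, 0, 1, 0, 0, 0, 10],
  [0, 0, 2, 0, 0, 0, 10],
  [0, 0, 2, 0, 0, 0, 10],
])

```text
clock: 6.1
tcp_pos: [0.5547, 0.3097, 0.0161]
orientation: [3.11, 0.444, 0.001]
contact_force: [-1.2, -1.0, 6.3]
grip_width: 0.0269
gripper_force: 40.4
```

Emit:
step_arm([
  [0, 0, 0, 0, 0, 0, 29],
  [0, 0, 0, 0, 0, 0, 32],
  [0, 0, 0, 0, 0, 0, 36],
  [0, 0, 0, 0, 0, 0, 42],
  [0, 0, 0, 0, 0, 0, 46],
  [0, 0, 0, 0, 0, 0, 46],
  [0, 0, -10, 0, 0, 0, 46],
  [0, 0, -30, 0, 0, 0, 46],
])

```text
clock: 6.9
tcp_pos: [0.5535, 0.309, 0.0447]
orientation: [3.109, 0.444, -0.004]
contact_force: [-0.3, 0.2, -0.6]
grip_width: 0.046
gripper_force: 0.0
```

Emit:
step_arm([
  [0, 0, -40, 0, 0, 0, 46],
  [0, 0, -85, 0, 0, 0, 46],
  [0, 0, -130, 0, 0, 0, 46],
  [0, 0, -170, 0, 0, 0, 46],
  [0, 0, -180, 0, 0, 0, 46],
  [0, 0, -180, 0, 0, 0, 46],
])

```text
clock: 7.5
tcp_pos: [0.5554, 0.3104, 0.2282]
orientation: [-3.108, -0.444, -0.007]
contact_force: [0.5, -0.4, -0.0]
grip_width: 0.0461
gripper_force: 0.0
```

Run:
```python
from h import *
f=grab('side');save(f,'pics/s2.png',(200,180,400,330),3)
go(.467,-.305,.21,0)
go(.467,-.305,.21,180)
print(r.get_obs()['joints'])
```

```text
tcp [0.5545 0.3096 0.2259] F [ 0.4 -0.3  0.2] w 46.1 t 7.55 yaw 16.26 tilt [0.0012 0.0004]
shift [-256.1  565.5   15.6]
turn [-2.000e-04 -1.200e-03  2.837e-01]
tcp [0.5545 0.3096 0.2259] F [ 0.4 -0.3  0.2] w 46.1 t 7.55 yaw 16.26 tilt [0.0012 0.0004]
shift [-256.1  565.5   15.6]
turn [ 1.7000e-03 -3.0000e-04 -2.8579e+00]
[-0.2760924   0.45471487 -0.45160019  1.63820901  0.21755211  1.09759208
 -2.07427962]
```

View pics/s2.png

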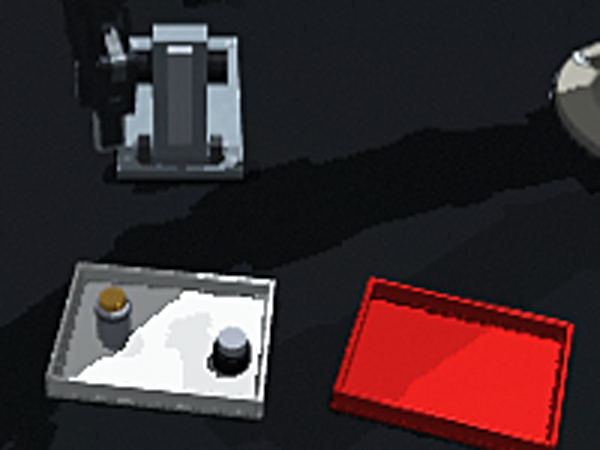

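The side crop shows the lens upright at (113,310) in the tray's free half, with the eyepiece untouched at (230,350). Next I move over the square and turn the tool to yaw 90°.

Emit:
step_arm([
  [-128, 283, 0, 0, 0, 0, 70],
  [-128, 283, 0, 0, 0, 0, 70],
  [-128, 283, 0, 0, 0, 0, 70],
  [-128, 283, 0, 0, 0, 0, 70],
  [-128, 283, 0, 0, 0, 0, 70],
  [-128, 283, 0, 0, 0, 0, 70],
  [-128, 283, 0, 0, 0, 0, 70],
  [-128, 283, 0, 0, 0, 0, 70],
])

```text
clock: 8.35
tcp_pos: [0.5095, -0.0006, 0.2236]
orientation: [3.111, 0.437, -0.005]
contact_force: [0.4, 0.8, 1.0]
grip_width: 0.0701
gripper_force: 0.0
```

Emit:
step_arm([
  [-128, 282, 0, 0, 0, -1.287, 70],
  [-128, 282, 0, 0, 0, -1.287, 70],
  [-128, 282, 0, 0, 0, -1.287, 70],
  [-128, 282, 0, 0, 0, -1.287, 70],
  [-128, 282, 0, 0, 0, -1.287, 70],
  [-128, 282, 0, 0, 0, -1.287, 70],
  [-128, 282, 0, 0, 0, -1.287, 70],
  [-128, 282, 0, 0, 0, -1.287, 70],
])

```text
clock: 9.15
tcp_pos: [0.4657, -0.3091, 0.2238]
orientation: [-2.415, -2.009, 0.003]
contact_force: [-0.5, 0.1, 0.1]
grip_width: 0.0705
gripper_force: 0.0
```

Run:
```python
from h import *
go(.467,-.305,.21,90)
print(r.get_obs()['joints'])
```

```text
tcp [ 0.4657 -0.3091  0.2238] F [-0.5  0.1  0.1] w 70.5 t 9.15 yaw 79.51 tilt [-0.0019 -0.0007]
shift [ 4.3  0.5 13.8]
turn [-0.0018  0.0009 -0.1832]
[ 0.76875705  0.3202649  -0.36281754  1.82396185  0.13295849  1.02231669
  0.16997987]
```

Emit:
step_arm([
  [4, 0, 14, 0, 0, -0.12, 70],
  [4, 0, 14, 0, 0, -0.183, 70],
  [4, 0, 14, 0, 0, -0.183, 70],
  [4, 0, 14, 0, 0, -0.183, 70],
])

```text
clock: 9.55
tcp_pos: [0.4686, -0.299, 0.2108]
orientation: [-2.22, -2.221, -0.001]
contact_force: [0.2, -0.2, -0.7]
grip_width: 0.0696
gripper_force: 0.0
```

Run:
```python
from h import *
f=grab('wrist');save(f,'pics/w3.png')
go(.467,-.305,.21,90)
D=f['depth']; v,u=np.mgrid[0:384:2,0:512:2]; uv=np.c_[u.ravel(),v.ravel()]
P=dep(f,uv); ok=(f['depth'][uv[:,1],uv[:,0]]>0)
s=ok&(abs(P[:,2]-.036)<.004)&(abs(P[:,0]-.467)<.05)&(abs(P[:,1]+.285)<.12)
print(s.sum(),P[s].min(0),P[s].max(0)); print(cv2.minAreaRect(P[s,:2].astype(np.float32)), np.median(P[s,2]))
b=ok&(abs(P[:,2]-.12)<.005)&(abs(P[:,0]-.467)<.05)&(abs(P[:,1]+.22)<.06)
if b.sum(): print('blade',b.sum(),P[b].min(0),P[b].max(0),np.median(P[b],0))
```

```text
tcp [ 0.4684 -0.2994  0.211 ] F [-0.9 -0.  -0.7] w 70.2 t 9.6 yaw 90.0 tilt [-0.      0.0006]
shift [-5.6 -1.4  1. ]
turn [-0.     -0.0006  0.0001]
1030 [ 0.45011001 -0.36009863  0.03277396] [ 0.47816337 -0.2114082   0.03735367]
((0.4640040397644043, -0.2857387661933899), (0.14872758090496063, 0.02804541401565075), 89.76787567138672) 0.03540191981602338
blade 138 [ 0.45925842 -0.2340386   0.11743881] [ 0.46855876 -0.21112356  0.12129657] [ 0.46454662 -0.22182424  0.11936277]
```

View pics/w3.png

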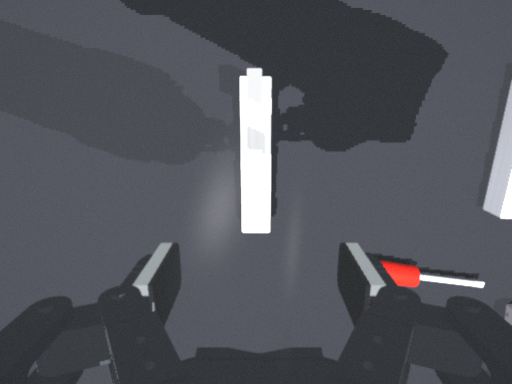

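The wrist view shows the square at (256,150) with its blade end up (y+), and the driver off to the right at (420,275). The two views give a stock centre of x ≈ 0.465 and an outer corner at y ≈ −0.2105. I'll descend and grip.

Emit:
step_arm([
  [-6, -3, 45, 0, 0, 0, 70],
  [-6, -3, 90, 0, 0, 0, 70],
  [-6, -3, 135, 0, 0, 0, 70],
  [-6, -3, 175, 0, 0, 0, 70],
  [-6, -3, 195, 0, 0, 0, 60],
  [-6, -3, 202, 0, 0, 0, 50],
  [-6, -3, 202, 0, 0, 0, 40],
  [-6, -3, 202, 0, 0, 0, 34],
], grip_force=60)

```text
clock: 10.4
tcp_pos: [0.4659, -0.3068, 0.0106]
orientation: [2.22, 2.22, 0.001]
contact_force: [0.2, -0.3, 0.0]
grip_width: 0.0336
gripper_force: 0.0
```

Emit:
step_arm([
  [0, 0, 0, 0, 0, 0, 30],
  [0, 0, 0, 0, 0, 0, 26],
  [0, 0, 0, 0, 0, 0, 20],
  [0, 0, 0, 0, 0, 0, 10],
  [0, 0, 0, 0, 0, 0, 10],
  [0, 0, 0, 0, 0, 0, 10],
])

```text
clock: 11.0
tcp_pos: [0.4658, -0.3072, 0.011]
orientation: [2.22, 2.219, 0.001]
contact_force: [-0.5, 0.3, 6.7]
grip_width: 0.0269
gripper_force: 58.6
```

Emit:
step_arm([
  [0, 0, -15, 0, 0, 0, 10],
  [0, 0, -40, 0, 0, 0, 10],
  [0, 0, -50, 0, 0, 0, 10],
  [0, 0, -50, 0, 0, 0, 10],
  [0, 0, -50, 0, 0, 0, 10],
])

```text
clock: 11.5
tcp_pos: [0.4643, -0.3066, 0.0592]
orientation: [-2.222, -2.221, 0.0]
contact_force: [-0.4, -0.6, -4.8]
grip_width: 0.0269
gripper_force: 60.1
```

Run:
```python
from h import *
go(.501,-.08,.059,90)
f=grab('wrist');save(f,'pics/w4.png')
v,u=np.mgrid[0:384:2,0:512:2]; uv=np.c_[u.ravel(),v.ravel()]
P=dep(f,uv); ok=(f['depth'][uv[:,1],uv[:,0]]>0)&(abs(P[:,0]-.467)<.04)&(abs(P[:,1]+.285)<.12)
b=ok&(P[:,2]>.15)&(P[:,1]>-.245)
print('blade',b.sum(),P[b].min(0),P[b].max(0),np.median(P[b],0))
s=ok&(P[:,2]>.06)&(P[:,2]<.11)&(P[:,1]>-.27)&(P[:,1]<-.205); print(s.sum(),P[s].min(0),P[s].max(0))
# stock end-face/blade pitch: top-of-stock slope along y
g=s&(abs(P[:,2]-np.median(P[s,2]))<.006); print(np.polyfit(P[g,1],P[g,2],1),np.median(P[g],0))
```

```text
tcp [ 0.4643 -0.3066  0.0592] F [-0.4 -0.6 -4.8] w 26.9 t 11.5 yaw 89.98 tilt [-0.0002 -0.0001]
shift [2.266e+02 3.670e+01 2.000e-01]
turn [-0.0002  0.0001 -0.0003]Traceback (most recent call last):
  File "<stdin>", line 7, in <module>
    return umr_minimum(a, axis, None, out, keepdims, initial, where)
ValueError: zero-size array to reduction operation minimum which has no identity
```

The square is held, with 4.8 N of weight on the wrist. Next I carry it over the foot, short of the limb.

Emit:
step_arm([
  [35, 10, 0, 0, 0, 0, 10],
  [80, 20, 0, 0, 0, 0, 10],
  [125, 30, 0, 0, 0, 0, 10],
  [170, 37, 0, 0, 0, 0, 10],
  [205, 37, 0, 0, 0, 0, 10],
  [228, 37, 0, 0, 0, 0, 10],
  [236, 37, 0, 0, 0, 0, 10],
  [236, 37, 0, 0, 0, 0, 10],
], grip_force=80)

```text
clock: 12.35
tcp_pos: [0.5012, -0.0694, 0.0587]
orientation: [-2.218, -2.223, 0.001]
contact_force: [0.3, -0.2, -4.0]
grip_width: 0.0268
gripper_force: 84.4
```

Run:
```python
from h import *
go(.5013,-.06,.029,90)
f=grab('wrist');save(f,'pics/w5.png',s=1.5)
g=grab('top')
v,u=np.mgrid[0:384,0:512]; uv=np.c_[u.ravel(),v.ravel()]
for n,q in(('w',f),('t',g)):
    P=dep(q,uv); ok=(q['depth'].ravel()>0)
    l=ok&(P[:,2]>.138)&(P[:,2]<.158)&(abs(P[:,0]-.5)<.05)&(P[:,1]>.045)&(P[:,1]<.12)
    b=ok&(P[:,2]>.158)&(P[:,2]<.185)&(abs(P[:,0]-.5)<.03)&(P[:,1]>-.02)&(P[:,1]<.05)
    for k,m in(('limb',l),('blade',b)):
        if m.sum(): print(n,k,m.sum(),np.percentile(P[m],[2,50,98],axis=0).round(4).tolist())
```

```text
tcp [ 0.5012 -0.0694  0.0587] F [ 0.3 -0.2 -4. ] w 26.8 t 12.35 yaw 90.14 tilt [-0.0014  0.0004]
shift [ 9.4  0.2 29.7]
turn [-0.0014 -0.0004  0.0024]
t limb 278 [[0.4771, 0.0594, 0.1449], [0.5007, 0.0756, 0.1497], [0.5246, 0.0969, 0.1544]]
t blade 52 [[0.4977, 0.0011, 0.1593], [0.5014, 0.0133, 0.169], [0.5067, 0.0256, 0.1725]]
```

View pics/w5.png

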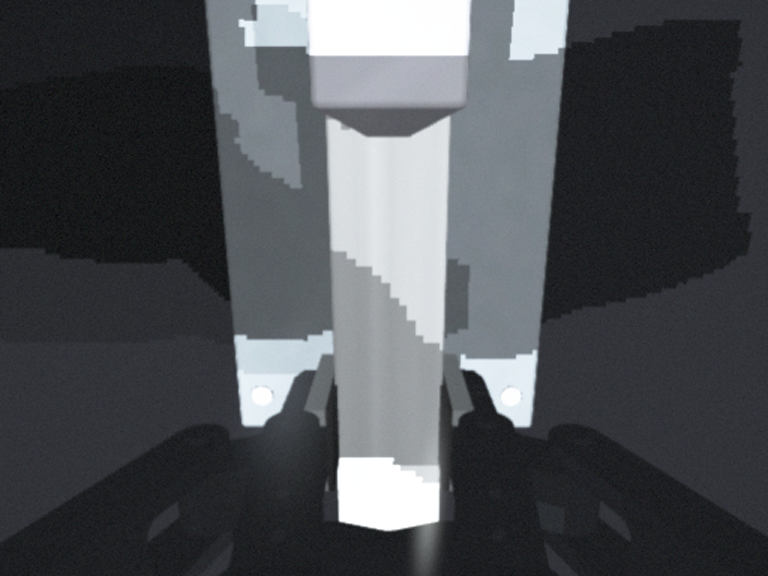

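The wrist view shows the square's stock (330–445 wide) centred on the foot and limb (310–468); limb centre x 0.5008, blade 0.5014. Next I lower it onto the foot.

Emit:
step_arm([
  [3, 0, 12, 0, 0, 0, 10],
  [5, 0, 20, 0, 0, 0, 10],
  [5, 0, 25, 0, 0, 0, 10],
  [5, 0, 27, 0, 0, 0, 10],
  [5, 0, 27, 0, 0, 0, 10],
])

```text
clock: 12.95
tcp_pos: [0.5014, -0.0657, 0.0318]
orientation: [-2.221, -2.221, 0.001]
contact_force: [-0.3, 0.4, -4.0]
grip_width: 0.0262
gripper_force: 84.5
```

Emit:
step_arm([
  [0, 0, 1, 0, 0, 0, 10],
  [0, 0, 2, 0, 0, 0, 10],
  [0, 0, 2, 0, 0, 0, 10],
])

```text
clock: 13.25
tcp_pos: [0.5018, -0.0656, 0.0304]
orientation: [2.221, 2.221, 0.0]
contact_force: [-0.2, -0.4, -4.6]
grip_width: 0.0265
gripper_force: 84.5
```

Emit:
step_arm([
  [0, 0, 1, 0, 0, 0, 10],
  [0, 0, 2, 0, 0, 0, 10],
  [0, 0, 2, 0, 0, 0, 10],
])

```text
clock: 13.55
tcp_pos: [0.5019, -0.0656, 0.0291]
orientation: [2.221, 2.221, -0.0]
contact_force: [-3.3, -0.1, 6.2]
grip_width: 0.0265
gripper_force: 85.8
```

Emit:
step_arm([
  [4, 0, 0, 0, 0, 0, 10],
  [8, 0, 0, 0, 0, 0, 10],
  [12, 0, 0, 0, 0, 0, 10],
  [16, 0, 0, 0, 0, 0, 10],
  [20, 0, 0, 0, 0, 0, 10],
  [24, 0, 0, 0, 0, 0, 10],
])

```text
clock: 14.15
tcp_pos: [0.5029, -0.0426, 0.0291]
orientation: [2.221, 2.218, 0.001]
contact_force: [-1.1, -5.7, 5.4]
grip_width: 0.0266
gripper_force: 85.7
```

Emit:
step_arm([
  [2, 0, 0, 0, 0, 0, 10],
  [4, 0, 0, 0, 0, 0, 10],
  [6, 0, 0, 0, 0, 0, 10],
  [8, 0, 0, 0, 0, 0, 10],
  [8, 0, 0, 0, 0, 0, 10],
])

```text
clock: 14.65
tcp_pos: [0.5029, -0.0344, 0.0291]
orientation: [2.221, 2.219, 0.001]
contact_force: [-0.3, -4.4, 5.0]
grip_width: 0.0266
gripper_force: 85.7
```

Run:
```python
from h import *
go(.5013,-.028,.029,90); print(r.get_obs()['moment'])
```

```text
tcp [ 0.5029 -0.0344  0.0291] F [-0.3 -4.4  5. ] w 26.6 t 14.65 yaw 89.95 tilt [ 0.0021 -0.0012]
shift [ 6.4 -1.6  0.1]
turn [ 0.0021  0.0012 -0.0009]
[-0.95496352  0.01899084 -0.06772768]
```

Emit:
step_arm([
  [1, -1, 0, 0, 0, 0, 10],
  [2, -1, 0, 0, 0, 0, 10],
  [3, -1, 0, 0, 0, 0, 10],
  [3, -1, 0, 0, 0, 0, 10],
])

```text
clock: 15.05
tcp_pos: [0.5021, -0.0316, 0.0291]
orientation: [2.221, 2.218, 0.001]
contact_force: [1.2, -5.2, 5.0]
grip_width: 0.0264
gripper_force: 85.6
```

Emit:
step_arm([
  [1, 0, 0, 0, 0, 0, 10],
  [2, 0, 0, 0, 0, 0, 10],
  [2, 0, 0, 0, 0, 0, 10],
])

```text
clock: 15.35
tcp_pos: [0.502, -0.0298, 0.0291]
orientation: [2.221, 2.218, 0.001]
contact_force: [0.7, -6.6, 5.3]
grip_width: 0.0267
gripper_force: 85.7
```

Emit:
step_arm([
  [1, 0, 0, 0, 0, 0, 10],
  [1, 0, 0, 0, 0, 0, 10],
  [1, 0, 0, 0, 0, 0, 10],
])

```text
clock: 15.65
tcp_pos: [0.502, -0.0289, 0.0291]
orientation: [2.221, 2.218, 0.001]
contact_force: [0.1, -7.0, 4.5]
grip_width: 0.0266
gripper_force: 85.7
```

Emit:
step_arm([
  [1, 0, 0, 0, 0, 0, 10],
  [1, 0, 0, 0, 0, 0, 10],
  [1, 0, 0, 0, 0, 0, 10],
])

```text
clock: 15.95
tcp_pos: [0.502, -0.028, 0.0291]
orientation: [2.221, 2.218, 0.001]
contact_force: [0.7, -5.9, 5.2]
grip_width: 0.0265
gripper_force: 85.7
```

Emit:
step_arm([
  [1, 0, 0, 0, 0, 0, 10],
  [1, 0, 0, 0, 0, 0, 10],
  [1, 0, 0, 0, 0, 0, 10],
])

```text
clock: 16.25
tcp_pos: [0.502, -0.0277, 0.0291]
orientation: [2.222, 2.217, -0.0]
contact_force: [0.5, -7.7, 6.4]
grip_width: 0.0262
gripper_force: 85.7
```

Emit:
step_arm([
  [1, 0, 0, 0, 0, 0, 10],
  [1, 0, 0, 0, 0, 0, 10],
  [1, 0, 0, 0, 0, 0, 10],
])

```text
clock: 16.55
tcp_pos: [0.502, -0.0277, 0.0291]
orientation: [2.222, 2.216, -0.001]
contact_force: [0.8, -10.4, 6.3]
grip_width: 0.0267
gripper_force: 85.8
```

```bash
cat > c.py <<'E'
from h import *
go(.5013,-.028,.029,90); print('M',r.get_obs()['moment'].round(2))
s=grab('side'); g=grab('top')
v,u=np.mgrid[0:384,0:512]; uv=np.c_[u.ravel(),v.ravel()]
P=dep(g,uv); ok=(g['depth'].ravel()>0)
l=ok&(P[:,2]>.138)&(P[:,2]<.158)&(abs(P[:,0]-.5)<.05)&(P[:,1]>.045)&(P[:,1]<.13)
print('limbtop',l.sum(),np.percentile(P[l],[2,50,98],axis=0).round(4).tolist(),'slope dz/dy',np.polyfit(P[l,1],P[l,2],1)[0])
P=dep(s,uv); ok=(s['depth'].ravel()>0)
b=ok&(abs(P[:,0]-.501)<.02)&(P[:,1]>.06)&(P[:,1]<.13)&(P[:,2]>.05)&(P[:,2]<.14)
print('back face dy/dz',b.sum(),np.polyfit(P[b,2],P[b,1],1))
E
python3 c.py
```

```text
tcp [ 0.502  -0.0277  0.0291] F [  0.8 -10.4   6.3] w 26.7 t 16.55 yaw 89.85 tilt [ 0.0021 -0.0034]
shift [-0.3 -0.7  0.1]
turn [ 0.0021  0.0034 -0.0027]
M [-2.16 -0.22  0.06]
limbtop 310 [[0.4771, 0.0484, 0.1389], [0.5012, 0.0842, 0.1488], [0.5248, 0.1072, 0.1528]] slope dz/dy 0.06850566850496966
back face dy/dz 389 [0.00082201 0.10417868]
```

Emit:
step_arm([
  [0.5, 0, 0.5, 0, 0.002, 0, 10],
  [1, 0, 1, 0, 0.004, 0, 10],
  [1, 0, 1, 0, 0.004, 0, 10],
  [1, 0, 1, 0, 0.004, 0, 10],
])

```text
clock: 17.05
tcp_pos: [0.502, -0.0276, 0.0291]
orientation: [2.224, 2.216, 0.001]
contact_force: [-2.1, -13.3, 19.6]
grip_width: 0.0266
gripper_force: 87.5
```

```bash
python3 c.py
python3 - <<'E'
from h import *
s=grab('side');save(s,'pics/s3.png',(200,150,340,330),3.3)
E
```

```text
tcp [ 0.502  -0.0276  0.0291] F [ -2.1 -13.3  19.6] w 26.6 t 17.05 yaw 89.81 tilt [ 0.0021 -0.001 ]
shift [-0.4 -0.7  0.1]
turn [ 0.0021  0.001  -0.0033]
M [-2.78  0.66  0.12]
limbtop 311 [[0.4771, 0.0481, 0.1385], [0.5011, 0.0842, 0.1491], [0.525, 0.1075, 0.1531]] slope dz/dy 0.056448249283968646
back face dy/dz 398 [-0.00385207  0.10457182]
```

View pics/s3.png

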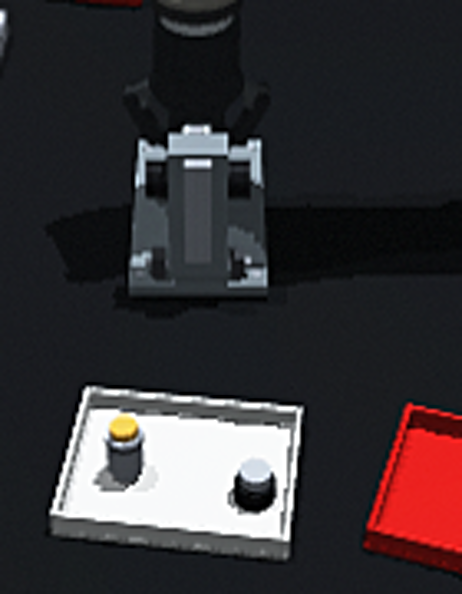

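The side view shows the limb upright with the square behind it and the lens standing in the tray at (122,450). Pressing force is about 13 N into the corner and 20 N down, steady at the hard stop.

```bash
python3 -c "
from bench import r
print(r.hand_in())"
```

```text
the job is handed in; nothing more can be done
None
```

I handed the job in at about 17 s: the lens stands upright in the tray's free half, and the square, still gripped, is pressed into the corner at mid-limb (about 13 N in, 20 N down). The limb measured upright to within about 0.004 rad, but hand-in returned no verdict.

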